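# Walk the die block round to the fence

### The job

The heavy steel die block stands turned the wrong way on the slotted fixture plate. Pushing with the fingertips at one corner and then another, walk it round until its plain back squarely faces the fence, keeping it off the fence till then, and ease it home gently so that the whole back lies flush along the fence. Do not lift or tip the block, and leave the punches, the clamp strap and the other tools where they are.

Things in the scene. Friction and masses are not known exactly. Their poses are not given: they have to be found in the camera images.
- bed: Fixture plate of cast iron, fixed to the bench: 240 mm (its x) by 400 mm (its y) by 24 mm high, three T-slots along its y. Origin at the centre of its underside, on the bench (z up); its top is 24 mm above the origin. The fence stands on it towards its +x edge; its -x edge is the open side, towards the robot. It may stand turned on the bench.
- fence: Steel fence bar bolted on the plate, 24 mm thick, 240 mm long, 28 mm high (two cap screws on top rise 10 mm more). Origin at the middle of the foot of its working face, on the plate's top, 90 mm from the plate's origin along the plate's +x. Axes as the plate's: the working face is the plane x = 0, it runs along y from -120 to 120 mm and looks to -x.
- die: Steel die block, 1.2 to 1.6 kg, loose on the plate, 84 mm (its x) by 96 mm (y) by 26 mm high, round pockets in its top. Origin at the centre of its underside. Its back (x = 42 mm) is plain; its front (x = -42) has a step, 14 mm high and 16 mm deep, along its whole length. Upright faces begin 2 mm above the plate. It slides at 6 to 11 N; pushed near a corner it turns about a point 30 to 60 mm beyond its centre.
- die_back_l (a point): Point on the back face of the die block near its +y end: x = 42, y = 46, z = 10 mm in the block's frame, whose axes it has. This is the end with the largest pocket (30 mm wide).
- die_back_r (a point): Point on the back face of the die block near its -y end: x = 42, y = -46, z = 10 mm in the block's frame. This is the end with the small pockets (8 to 19 mm wide; the two smallest lie by the back).
- punch_big: Loose steel forming punch, 29 mm in diameter, 55 mm high, standing on the plate towards its -y end. Origin at the centre of its foot. To be left alone.
- punch_small: Loose steel forming punch, 19 mm in diameter, 48 mm high, standing on the plate towards its -y end. Origin at the centre of its foot. To be left alone.
- strap: Loose steel clamp strap with a slot, 90 by 30 by 12 mm, lying on the plate towards its +y end. Origin at the centre of its underside, long axis x. To be left alone.
- grinder: Rotary hand grinder, 215 mm long, 47 mm thick, lying on the bench to the left. To be left alone.
- chuck_key: Lathe chuck key, 95 mm long with a 90 mm cross bar, lying on the bench to the right. To be left alone.
- oil: Oil bottle, 52 mm in diameter, 125 mm high, standing on the bench to the right. To be left alone.
- hammer: Hammer, 260 mm long, lying on the bench to the left. To be left alone.
Not all that is in view belongs to the job. Leave any purple or turquoise look-alike of the die alone.

How it is judged:
By the outcome, as a careful person would: the job done as asked, in the order asked, and still so for the second after the job is handed in, with the robot touching nothing.
It also fails if it takes over 67 s, if anything falls off the work surface, if the arm or the gripper's body presses on something with over 40 N, if the wrist force passes 120 N, or if a joint passes its speed limit or range.

### The arm

A 6-joint arm with a two-finger parallel gripper is mounted at the origin on the work surface. World frame = base frame: x ahead of the robot, y to its left, z up, the work surface at z = 0. Lengths are in mm, angles in rad, forces in N, time in s.
With the tool pointing down it reaches from about 300 to 775 mm from the base axis. Payload 14.6 kg.
Tool frame: the origin (TCP) lies between the finger pads; the fingertips stand 19 mm ahead of it and the grasp point (between the pads) is the TCP (tips_ahead is the distance from the TCP to the fingertips, in mm); z points along the fingers, y is the line along which they close (so a half turn about z gives the same grasp; the last joint's range is limited). The gripper opens to 85 mm and grips with 20 to 120 N. Pads are 22 mm wide; open, the fingers measure 114 mm over their backs; the gripper's body (76 mm by 85 mm) begins 54 mm behind the grasp point. The pads swing forward as they close: fully open they stand 13 mm farther back than shut.
Start: joints at [-1.372, 0.3, 1.521, -0, 1.321, -0.067], TCP at [144.468, -530.677, 250.281] pointing down, gripper open.
Joint ranges: [-3.03, 3.03], [-0.79, 2.21], [0.23, 2.52], [-1.04, 4.18], [0, 3.07], [-2.55, 2.55]. Speed limits (rad/s): [2.22, 2.22, 2.57, 3.14, 3.14, 3.14].

### API

Orientations are given as a unit quaternion [x, y, z, w].
In Python, from bench import * gives the robot as it stands.
- The arm moves only by the tool jog_arm, never from a script. Its argument "deltas" is a list of rows, each an object of numbers: "dx", "dy", "dz": the shift along the tool's x, y, z in units of 25 mm (1.0 is 25 mm); "wx", "wy", "wz": the turn, a rotation vector about the tool's x, y, z in rad. In form: [{"dx": .., "dy": .., "dz": .., "wx": .., "wy": .., "wz": ..}, ...]. A call has 1 to 12 rows; each row shifts and turns the commanded pose from where the row before left it, along the tool's axes as they then stand; what a row does not reach is not made up. A row lasts 1/12 s, in which the tool goes at most 41.7 mm and 7.16 degrees, less where a joint would pass 70% of its speed; a pose out of reach is approached as far as the arm can. A call is refused whole if a number of a shift passes 1 or a number of a turn 0.125, either way. A call with a gripper value outside its range is refused whole. "gripper" is the finger opening in mm, from 0 to 85.4, set as the call begins (left out, the last holds). The fingers move at their own pace and stop on an object; the grip force is fixed at half the most. Time passes only in rows, so rows that do not move let the fingers close. It gives the time, the measured TCP pose, the force, the opening and the grip force at its end, in the units of the state.
- get_state(): the state, without advancing time (a new reading comes with each control period).
- get_image(name): name is "side" or "top" or "wrist"; returns the picture (400x640x3 uint8, red, green, blue); there is no depth.
- camera_info(name): a dict with "fx", "fy", "cx", "cy" (pixels), "rvec" (rotation vector, rad) and "tvec" (3), from world to camera coordinates, as OpenCV has them; the wrist camera has in their place "tool_from_camera" (4x4, takes a point from camera to tool coordinates, whose origin is the TCP and whose axes are the flange's). Camera axes: x right, y down, z forward; pixel columns grow to the right and rows downward; lengths in mm; the calibration is good to about 2 mm. A picture is of the moment at which its call begins: read the wrist's pose just before it. camera_info takes no time and is no camera call.
- close_job(): hands the job in; it is judged then, once.
The state is a dict: "t": time; "q": joint angles; "joint_vel": joint speeds; "joint_efforts": joint torques, N m; "ee_pos": TCP position; "tool_rot": TCP orientation; "contact_force": force on the tool from outside, world axes, zero at the start; "moment": the same for the moment, N m; "width": opening from 0.0 (shut) to 1.0 (fully open); "gripper_force": force on a finger pad.
Only numpy, scipy, OpenCV 4.12 (cv2) and the standard library are available. Lean on these libraries where they do the work, as an engineer would, in place of code of your own. Each camera call takes 0.05 s, during which the arm holds its last target. There are 200 camera calls.

## Working session

There is one attempt and no reset: what is moved stays moved. The work goes in short steps, Python scripts to look and compute and a tool call to move; the robot and the scene stay as the last step left them, time stands still between calls to the robot, and variables do not carry over. Pictures are saved under pics/ and viewed, at most 10 in all, crops included, and the job is handed in when it is done.

Besides the shell and the picture viewer there is one more tool, called after "Call:" by a JSON object that holds its "method" and its "body". jog_arm: Moves the arm, as the interface text tells. Its arguments: {"type":"object","properties":{"deltas":{"type":"array"},"gripper":{"type":"number"}},"required":["deltas"]}

```bash
mkdir -p pics; ls; python3 - <<'E'
from bench import *
import cv2
for n in("top","side"):
    i=get_image(n); cv2.imwrite(f"pics/{n}0.png",i[:,:,::-1]); print(n,camera_info(n))
print(camera_info("wrist")); print(get_state())
E
```

```text
pics
top {'fx': 409.8315454713229, 'fy': 409.8315454713229, 'cx': 322.1868831243084, 'cy': 200.04001649319517, 'rvec': array([ 2.14459225, -2.1470263 ,  0.11111008]), 'tvec': array([  38.37519394,  456.45629297, 1143.50239901])}
side {'fx': 369.0562408024262, 'fy': 369.0562408024262, 'cx': 319.0109475363868, 'cy': 199.4865684915925, 'rvec': array([ 2.07425113, -0.19362259,  0.13912661]), 'tvec': array([-442.26630294,   99.37369744,  946.05040714])}
{'fx': 284.93921050138596, 'fy': 284.93921050138596, 'cx': 317.41640494426974, 'cy': 202.01384149768245, 'tool_from_camera': array([[-1.15983009e-03, -9.59198749e-01, -2.82730287e-01,
         7.21882509e+01],
       [ 9.99998701e-01, -7.96153185e-04, -1.40119211e-03,
        -9.47059790e-01],
       [ 1.11892510e-03, -2.82731545e-01,  9.59198427e-01,
        -1.24755377e+02],
       [ 0.00000000e+00,  0.00000000e+00,  0.00000000e+00,
         1.00000000e+00]])}
{'t': 0.1, 'q': array([-1.37161477e+00,  3.00415124e-01,  1.52154418e+00,  4.42828250e-06,
        1.32069188e+00, -6.66036351e-02]), 'joint_vel': array([ 0.00107787,  0.00036045, -0.00061004, -0.00034727, -0.00076164,
        0.00076853]), 'joint_efforts': array([ 6.34614298e-04, -5.44376779e+01, -3.62370837e+01, -1.00494497e-04,
        3.02167085e-03,  5.14517154e-06]), 'ee_pos': array([ 144.42391843, -530.49498229,  249.7676188 ]), 'tool_rot': array([ 9.91182701e-01,  1.32501221e-01, -3.29184093e-05, -5.28243479e-04]), 'contact_force': array([-0.1969544 , -0.51896521, -0.83850881]), 'moment': array([ 0.04952435, -0.01832586, -0.00956352]), 'gripper_force': 0.0, 'width': 1.00011594244474}
```

View pics/top0.png

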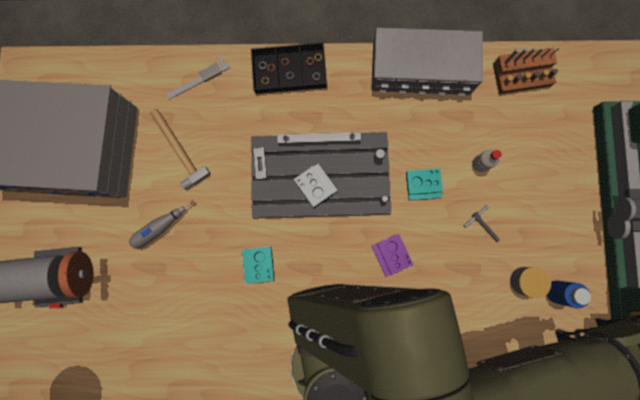

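View pics/side0.png

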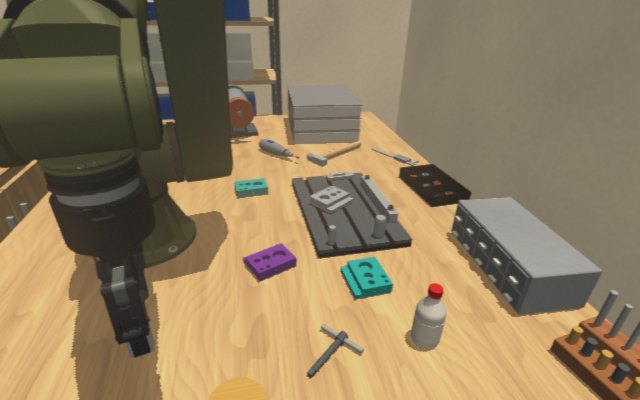

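The top view shows the plate at about (252-390, 132-218), with the fence along its upper edge at (278-360, 138). The light die is at (315,186), turned, and the look-alikes are off the plate. Next I'll enlarge this area.

```bash
cat > h.py <<'E'
import numpy as np, cv2
from bench import *
from scipy.spatial.transform import Rotation as R
def cam(n,st=None):
    c=camera_info(n)
    if n=="wrist":
        T=np.array(c["tool_from_camera"]); Rt=R.from_quat(st["tool_rot"]).as_matrix()
        A=Rt@T[:3,:3]; o=Rt@T[:3,3]+st["ee_pos"]
    else:
        Rm=cv2.Rodrigues(np.array(c["rvec"]))[0]; A=Rm.T; o=-Rm.T@c["tvec"]
    return c,A,o
def ray(n,px,z,st=None):
    c,A,o=cam(n,st); px=np.atleast_2d(np.array(px,float))
    d=np.c_[(px[:,0]-c["cx"])/c["fx"],(px[:,1]-c["cy"])/c["fy"],np.ones(len(px))]@A.T
    return (o+d*((z-o[2])/d[:,2])[:,None])[:,:2]
def proj(n,P,st=None):
    c,A,o=cam(n,st); p=(np.atleast_2d(P)-o)@A
    return np.c_[c["fx"]*p[:,0]/p[:,2]+c["cx"],c["fy"]*p[:,1]/p[:,2]+c["cy"]]
E
python3 - <<'E'
from h import *
i=cv2.imread("pics/top0.png")
c=i[125:225,240:400]; cv2.imwrite("pics/topc.png",cv2.resize(c,None,fx=5,fy=5,interpolation=cv2.INTER_CUBIC))
print(ray("top",[(252,136),(388,132),(390,212),(253,217)],24))
print(ray("top",[(315,186)],50))
E
```

```text
[[ 647.72390414  244.707575  ]
 [ 657.27603645 -154.52533956]
 [ 422.26847975 -155.55529026]
 [ 408.60106718  236.59294913]]
[[493.87964179  57.69840441]]
```

View pics/topc.png

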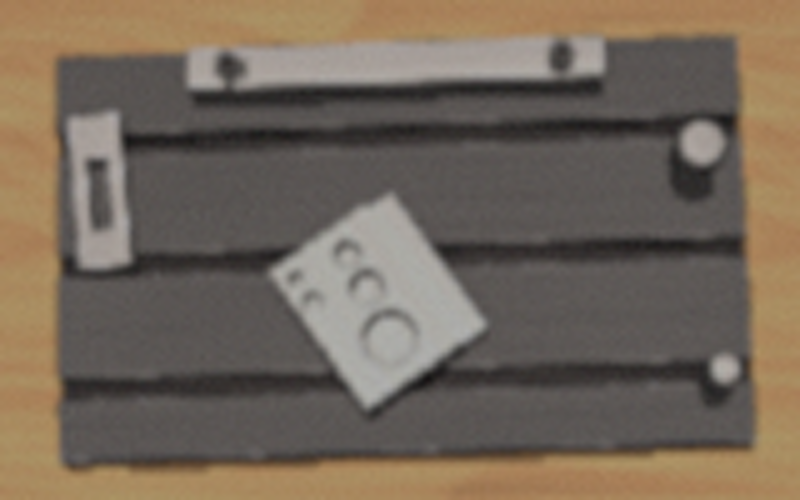

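Enlarged crop: die corners at (270,268), (392,193), (490,325) and (370,412). The two smallest pockets are at (295,275) and (312,298), and the largest is at (390,335). So the back faces lower-left and the die yaw is about 125°; it has to turn about 125° clockwise. I'll move over it for a closer view.

Call:
{"method": "jog_arm", "body": {"deltas": [{"dx": 0.5, "dy": -0.5}, {"dx": 0.95, "dy": -0.95}, {"dx": 0.95, "dy": -0.95}, {"dx": 0.95, "dy": -0.95}, {"dx": 0.95, "dy": -0.95}, {"dx": 0.95, "dy": -0.95}, {"dx": 0.95, "dy": -0.95}, {"dx": 0.95, "dy": -0.95}, {"dx": 0.95, "dy": -0.95}, {"dx": 0.95, "dy": -0.95}, {"dx": 0.95, "dy": -0.95}, {"dx": 0.95, "dy": -0.95}], "gripper": 0}}

```text
invalid input
```

Call:
{"method": "jog_arm", "body": {"deltas": [{"dx": 0.95, "dy": -0.95}, {"dx": 0.95, "dy": -0.95}, {"dx": 0.95, "dy": -0.95}, {"dx": 0.95, "dy": -0.95}, {"dx": 0.95, "dy": -0.95}, {"dx": 0.95, "dy": -0.95}, {"dx": 0.95, "dy": -0.95}, {"dx": 0.95, "dy": -0.95}, {"dx": 0.4, "dy": -0.4}, {}, {}, {}]}}

```text
invalid input
```

```bash
python3 - <<'E'
from h import *
st=get_state(); i=get_image("wrist"); np.save("st1.npy",st,allow_pickle=True)
cv2.imwrite("pics/w1.png",i[:,:,::-1]); print(st["t"],st["ee_pos"],st["tool_rot"],st["q"],st["width"])
E
```

```text
0.1 [ 144.42391843 -530.49498229  249.7676188 ] [ 9.91182701e-01  1.32501221e-01 -3.29184093e-05 -5.28243479e-04] [-1.37161477e+00  3.00415124e-01  1.52154418e+00  4.42828250e-06
  1.32069188e+00 -6.66036351e-02] 1.00011594244474
```

View pics/w1.png

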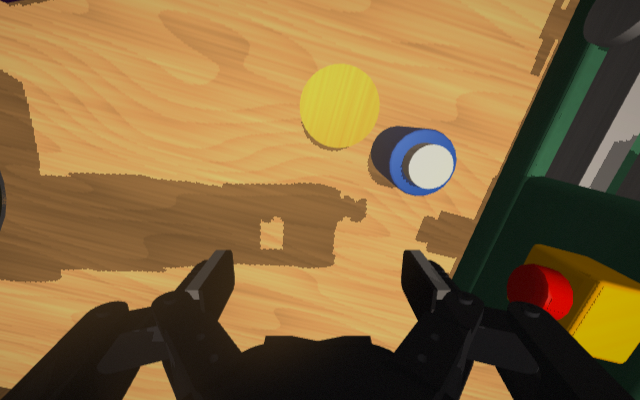

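The wrist view still shows the start area: open fingers at (215,270) and (430,270), so the arm did not move. The rows probably need all six numbers.

Call:
{"method": "jog_arm", "body": {"deltas": [{"dx": 0.5, "dy": -0.5, "dz": 0, "wx": 0, "wy": 0, "wz": 0}, {"dx": 0.95, "dy": -0.95, "dz": 0, "wx": 0, "wy": 0, "wz": 0}, {"dx": 0.95, "dy": -0.95, "dz": 0, "wx": 0, "wy": 0, "wz": 0}, {"dx": 0.95, "dy": -0.95, "dz": 0, "wx": 0, "wy": 0, "wz": 0}, {"dx": 0.95, "dy": -0.95, "dz": 0, "wx": 0, "wy": 0, "wz": 0}, {"dx": 0.95, "dy": -0.95, "dz": 0, "wx": 0, "wy": 0, "wz": 0}, {"dx": 0.95, "dy": -0.95, "dz": 0, "wx": 0, "wy": 0, "wz": 0}, {"dx": 0.95, "dy": -0.95, "dz": 0, "wx": 0, "wy": 0, "wz": 0}, {"dx": 0.95, "dy": -0.95, "dz": 0, "wx": 0, "wy": 0, "wz": 0}, {"dx": 0.95, "dy": -0.95, "dz": 0, "wx": 0, "wy": 0, "wz": 0}, {"dx": 0.95, "dy": -0.95, "dz": 0, "wx": 0, "wy": 0, "wz": 0}, {"dx": 0.95, "dy": -0.95, "dz": 0, "wx": 0, "wy": 0, "wz": 0}], "gripper": 0}}

```text
t: 1.15
ee_pos: [337.1, -193.1, 250.3]
tool_rot: [0.991, 0.132, 0.0, 0.0]
contact_force: [0.1, 0.2, 0.1]
width: -0.004
gripper_force: 0.0
```

Call:
{"method": "jog_arm", "body": {"deltas": [{"dx": 0.95, "dy": -0.95, "dz": 0, "wx": 0, "wy": 0, "wz": 0}, {"dx": 0.95, "dy": -0.95, "dz": 0, "wx": 0, "wy": 0, "wz": 0}, {"dx": 0.95, "dy": -0.95, "dz": 0, "wx": 0, "wy": 0, "wz": 0}, {"dx": 0.95, "dy": -0.95, "dz": 0, "wx": 0, "wy": 0, "wz": 0}, {"dx": 0.95, "dy": -0.95, "dz": 0, "wx": 0, "wy": 0, "wz": 0}, {"dx": 0.95, "dy": -0.95, "dz": 0, "wx": 0, "wy": 0, "wz": 0}, {"dx": 0.95, "dy": -0.95, "dz": 0, "wx": 0, "wy": 0, "wz": 0}, {"dx": 0.95, "dy": -0.95, "dz": 0, "wx": 0, "wy": 0, "wz": 0}, {"dx": 0.5, "dy": -0.5, "dz": 0, "wx": 0, "wy": 0, "wz": 0}, {"dx": 0, "dy": 0, "dz": 0, "wx": 0, "wy": 0, "wz": 0}]}}

```text
t: 1.98
ee_pos: [479.8, 56.5, 249.8]
tool_rot: [0.991, 0.134, -0.0, -0.0]
contact_force: [0.8, -0.4, 0.3]
width: -0.0
gripper_force: 0.0
```

```bash
python3 - <<'E'
from h import *
st=get_state(); i=get_image("wrist"); np.save("st1.npy",st,allow_pickle=True)
cv2.imwrite("pics/w2.png",i[:,:,::-1]); print(st["t"],st["ee_pos"],st["tool_rot"],st["q"])
E
```

```text
1.9833 [479.76996533  56.54405063 249.78739558] [ 9.90989277e-01  1.33940731e-01 -2.80888990e-04 -2.31681425e-04] [4.12887469e-02 1.51086012e-01 1.70450011e+00 4.26253938e-04
 1.28660896e+00 1.34327645e+00]
```

View pics/w2.png

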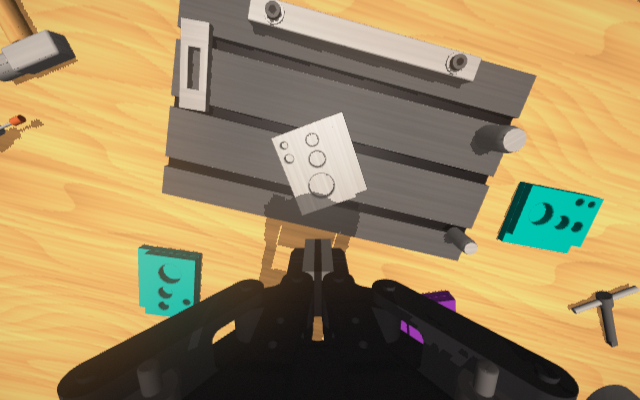

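The wrist view shows the die clearly: corners L(272,137), T(343,112), R(366,190), B(303,214). The small pockets lie along the left (back) edge. The fence runs from (250,20) to (478,80), the punches are at right and the strap is at (195,62).

```bash
cat >> h.py <<'E'
def mask(i): # rgb
    h=cv2.cvtColor(i,cv2.COLOR_RGB2HSV); return ((h[...,1]<40)&(h[...,2]>135)).astype(np.uint8)*255
def blobs(n,st,i,z,amin=300):
    m=cv2.morphologyEx(mask(i),cv2.MORPH_CLOSE,np.ones((7,7)))
    for c in cv2.findContours(m,0,2)[0]:
        if cv2.contourArea(c)>amin:
            w=ray(n,c[:,0],z,st).astype(np.float32); r=cv2.minAreaRect(w)
            yield c,w,r
E
python3 - <<'E'
from h import *
st=np.load("st1.npy",allow_pickle=True).item(); i=cv2.imread("pics/w2.png")[:,:,::-1].copy()
for c,w,r in blobs("wrist",st,i,50):
    print(np.round(r[0],1),np.round(r[1],1),round(r[2],1),np.round(cv2.boxPoints(r)).tolist(), cv2.approxPolyDP(c,4,True)[:,0].tolist())
print(ray("wrist",[(163,193),(462,260),(535,75)],24,st))
for y in (10,20,28,32,36,40): print(y,i[y,300:301],end=' ')
for y in range(25,60,3): print(y,i[y,350],end=' ')
E
```

```text
[ 584.5 -140. ] [24.7 24.6] 51.0 [[567.0, -142.0], [586.0, -157.0], [602.0, -138.0], [583.0, -123.0]] [[523, 131], [508, 131], [504, 147], [512, 151], [522, 146]]
[499.1  59.8] [98.  83.7] 35.3 [[435.0, 66.0], [483.0, -3.0], [563.0, 54.0], [515.0, 122.0]] [[341, 112], [271, 138], [295, 197], [303, 204], [310, 201], [314, 209], [313, 193], [339, 202], [366, 189]]
[531.2 386.1] [22.4 68.5] 33.4 [[503.0, 408.0], [541.0, 351.0], [559.0, 364.0], [522.0, 421.0]] [[47, 32], [0, 48], [0, 72], [56, 53]]
[564.8 215.7] [86.6 28.6] 6.1 [[520.0, 225.0], [523.0, 197.0], [609.0, 206.0], [606.0, 235.0]] [[181, 17], [179, 106], [204, 111], [208, 22]]
[637.5  49.7] [ 25.2 241.5] 1.4 [[622.0, 170.0], [628.0, -71.0], [653.0, -71.0], [647.0, 171.0]] [[250, 0], [248, 19], [473, 80], [480, 61], [286, 0]]
[[ 408.73669613  242.32586674]
 [ 421.92335694 -162.10415654]
 [ 659.05359907 -148.13185591]]
10 [[222 210 197]] 20 [[223 212 199]] 28 [[225 214 201]] 32 [[217 204 191]] 36 [[81 72 65]] 40 [[80 72 65]] 25 [220 207 193] 28 [216 201 188] 31 [218 203 189] 34 [219 206 192] 37 [220 205 192] 40 [220 206 193] 43 [223 212 199] 46 [208 193 182] 49 [83 74 66] 52 [82 73 66] 55 [84 76 68] 58 [83 75 69]
```

Call:
{"method": "jog_arm", "body": {"deltas": [{"dx": 0, "dy": 0, "dz": 0.3, "wx": 0, "wy": 0, "wz": -0.12}, {"dx": 0, "dy": 0, "dz": 0.3, "wx": 0, "wy": 0, "wz": -0.12}, {"dx": 0, "dy": 0, "dz": 0.3, "wx": 0, "wy": 0, "wz": -0.12}, {"dx": 0, "dy": 0, "dz": 0.3, "wx": 0, "wy": 0, "wz": -0.12}, {"dx": 0, "dy": 0, "dz": 0.3, "wx": 0, "wy": 0, "wz": -0.12}, {"dx": 0, "dy": 0, "dz": 0.3, "wx": 0, "wy": 0, "wz": -0.12}, {"dx": 0, "dy": 0, "dz": 0.3, "wx": 0, "wy": 0, "wz": -0.12}, {"dx": 0, "dy": 0, "dz": 0.3, "wx": 0, "wy": 0, "wz": -0.12}, {"dx": 0, "dy": 0, "dz": 0.3, "wx": 0, "wy": 0, "wz": -0.12}, {"dx": 0, "dy": 0, "dz": 0.3, "wx": 0, "wy": 0, "wz": -0.12}, {"dx": 0, "dy": 0, "dz": 0.3, "wx": 0, "wy": 0, "wz": -0.12}, {"dx": 0, "dy": 0, "dz": 0.3, "wx": 0, "wy": 0, "wz": -0.12}]}}

```text
t: 3.03
ee_pos: [478.5, 53.0, 160.0]
tool_rot: [0.656, 0.755, -0.0, -0.0]
contact_force: [0.7, 0.8, -0.3]
width: 0.002
gripper_force: 0.0
```

Call:
{"method": "jog_arm", "body": {"deltas": [{"dx": 0, "dy": 0, "dz": 0.3, "wx": 0, "wy": 0, "wz": -0.12}, {"dx": 0, "dy": 0, "dz": 0.3, "wx": 0, "wy": 0, "wz": -0.12}, {"dx": 0, "dy": 0, "dz": 0.3, "wx": 0, "wy": 0, "wz": -0.12}, {"dx": 0, "dy": 0, "dz": 0.3, "wx": 0, "wy": 0, "wz": -0.12}, {"dx": 0.69, "dy": 0.71, "dz": 0, "wx": 0, "wy": 0, "wz": 0}, {"dx": 0.69, "dy": 0.71, "dz": 0, "wx": 0, "wy": 0, "wz": 0}, {"dx": 0.69, "dy": 0.71, "dz": 0, "wx": 0, "wy": 0, "wz": 0}, {"dx": 0, "dy": 0, "dz": 0, "wx": 0, "wy": 0, "wz": 0}]}}

```text
t: 3.7
ee_pos: [492.7, 128.9, 130.4]
tool_rot: [0.459, 0.888, 0.0, 0.0]
contact_force: [1.5, -0.5, 0.1]
width: -0.003
gripper_force: 0.0
```

```bash
cat >> h.py <<'E'
def tyaw(st):
    x=R.from_quat(st["tool_rot"]).as_matrix()[:,0]; return np.degrees(np.arctan2(x[1],x[0]))
def goal(st,c,psi,b,z=49):
    """tool-axis shifts (units) to put the TCP at block point b"""
    p=np.radians(psi); u=np.array([np.cos(p),np.sin(p)]); v=np.array([-u[1],u[0]])
    g=np.array([*(np.array(c)+b[0]*u+b[1]*v),z])
    d=R.from_quat(st["tool_rot"]).as_matrix().T@(g-st["ee_pos"])/25
    print("t",st["t"],"pos",st["ee_pos"].round(1),"goal",g.round(1),"d",d.round(2),"yaw",round(tyaw(st),1),"turn wz",round(-(np.radians((psi-tyaw(st)+180)%360-180)),3),"F",st["contact_force"].round(1))
E
python3 - <<'E'
from h import *
goal(get_state(),(499,60),125.3,(60,-36))
E
```

```text
t 3.7 pos [492.7 128.9 130.4] goal [493.7 129.8  49. ] d [0.01 0.05 3.26] yaw 125.3 turn wz 0.0 F [ 1.5 -0.5  0.1]
```

Call:
{"method": "jog_arm", "body": {"deltas": [{"dx": 0, "dy": 0, "dz": 0.8, "wx": 0, "wy": 0, "wz": 0}, {"dx": 0, "dy": 0, "dz": 0.8, "wx": 0, "wy": 0, "wz": 0}, {"dx": 0, "dy": 0, "dz": 0.8, "wx": 0, "wy": 0, "wz": 0}, {"dx": 0, "dy": 0, "dz": 0.6, "wx": 0, "wy": 0, "wz": 0}, {"dx": 0, "dy": 0, "dz": 0.26, "wx": 0, "wy": 0, "wz": 0}, {"dx": 0, "dy": 0, "dz": 0, "wx": 0, "wy": 0, "wz": 0}, {"dx": -0.12, "dy": 0, "dz": 0, "wx": 0, "wy": 0, "wz": 0}, {"dx": -0.12, "dy": 0, "dz": 0, "wx": 0, "wy": 0, "wz": 0}]}}

```text
t: 4.37
ee_pos: [496.6, 121.7, 49.9]
tool_rot: [0.46, 0.888, 0.0, 0.001]
contact_force: [0.3, 0.2, 0.6]
width: -0.003
gripper_force: 0.0
```

Call:
{"method": "jog_arm", "body": {"deltas": [{"dx": -0.13, "dy": 0.085, "dz": 0, "wx": 0, "wy": 0, "wz": 0.04}, {"dx": -0.13, "dy": 0.085, "dz": 0, "wx": 0, "wy": 0, "wz": 0.04}, {"dx": -0.13, "dy": 0.085, "dz": 0, "wx": 0, "wy": 0, "wz": 0.04}, {"dx": -0.13, "dy": 0.085, "dz": 0, "wx": 0, "wy": 0, "wz": 0.04}, {"dx": -0.13, "dy": 0.085, "dz": 0, "wx": 0, "wy": 0, "wz": 0.04}, {"dx": -0.13, "dy": 0.085, "dz": 0, "wx": 0, "wy": 0, "wz": 0.04}, {"dx": -0.13, "dy": 0.085, "dz": 0, "wx": 0, "wy": 0, "wz": 0.04}, {"dx": -0.13, "dy": 0.085, "dz": 0, "wx": 0, "wy": 0, "wz": 0.04}]}}

```text
t: 5.03
ee_pos: [523.5, 107.0, 49.9]
tool_rot: [0.596, 0.803, 0.001, 0.0]
contact_force: [-0.6, 6.4, 0.3]
width: -0.004
gripper_force: 3.1
```

```bash
cat >> h.py <<'E'
def look(tag,n="top",z=50,show=False):
    st=get_state(); i=get_image(n); cv2.imwrite(f"pics/{tag}.png",i[:,:,::-1])
    for c,w,r in blobs(n,st,i,z,60):
        if 380<r[0][0]<640 and -140<r[0][1]<200 and max(r[1])<250:
            print(np.round(r[0],1),np.round(r[1],1),round(r[2],1),np.round(cv2.boxPoints(r)).tolist())
    return st,i
E
python3 - <<'E'
from h import *
st,i=look("a1"); goal(st,(499,60),125.3,(60,-36))
cv2.imwrite("pics/a1c.png",cv2.resize(i[125:225,240:400,::-1],None,fx=4,fy=4))
E
```

```text
[507.2  25.4] [97.2 43. ] 11.2 [[455.0, 37.0], [464.0, -5.0], [559.0, 14.0], [551.0, 56.0]]
[635.7  48.1] [ 22.6 238.5] 1.5 [[621.0, 167.0], [628.0, -71.0], [650.0, -71.0], [644.0, 168.0]]
t 5.0333 pos [523.5 107.   49.9] goal [493.7 129.8  49. ] d [ 1.22 -0.88  0.03] yaw 106.8 turn wz -0.323 F [-0.6  6.4  0.3]
```

View pics/a1c.png

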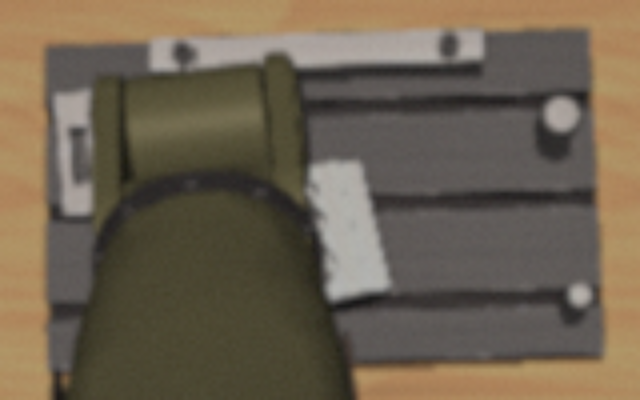

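The crop shows the arm over the die's left half. The visible front edge runs (357,160)-(392,290), so the die yaw is now about 101° with its centre near (503,46). The push works as modelled, so I'll continue it.

Call:
{"method": "jog_arm", "body": {"deltas": [{"dx": -0.13, "dy": 0.085, "dz": 0, "wx": 0, "wy": 0, "wz": 0.045}, {"dx": -0.13, "dy": 0.085, "dz": 0, "wx": 0, "wy": 0, "wz": 0.045}, {"dx": -0.13, "dy": 0.085, "dz": 0, "wx": 0, "wy": 0, "wz": 0.045}, {"dx": -0.13, "dy": 0.085, "dz": 0, "wx": 0, "wy": 0, "wz": 0.045}, {"dx": -0.13, "dy": 0.085, "dz": 0, "wx": 0, "wy": 0, "wz": 0.045}, {"dx": -0.13, "dy": 0.085, "dz": 0, "wx": 0, "wy": 0, "wz": 0.045}, {"dx": -0.13, "dy": 0.085, "dz": 0, "wx": 0, "wy": 0, "wz": 0.045}, {"dx": -0.13, "dy": 0.085, "dz": 0, "wx": 0, "wy": 0, "wz": 0.045}]}}

```text
t: 5.75
ee_pos: [543.9, 83.6, 49.9]
tool_rot: [0.73, 0.683, 0.001, 0.0]
contact_force: [0.5, 5.3, -0.5]
width: 0.002
gripper_force: 3.0
```

Call:
{"method": "jog_arm", "body": {"deltas": [{"dx": 0.3, "dy": 0, "dz": 0, "wx": 0, "wy": 0, "wz": 0}, {"dx": 0.3, "dy": 0, "dz": 0, "wx": 0, "wy": 0, "wz": 0}, {"dx": 0, "dy": 0, "dz": -0.9, "wx": 0, "wy": 0, "wz": 0}, {"dx": 0, "dy": 0, "dz": -0.9, "wx": 0, "wy": 0, "wz": 0}, {"dx": 0, "dy": 0, "dz": -0.9, "wx": 0, "wy": 0, "wz": 0}, {"dx": 0, "dy": 0, "dz": -0.9, "wx": 0, "wy": 0, "wz": 0}, {"dx": 0, "dy": 0, "dz": 0, "wx": 0, "wy": 0, "wz": 0}]}}

```text
t: 6.33
ee_pos: [545.7, 99.4, 143.6]
tool_rot: [0.729, 0.685, 0.003, 0.002]
contact_force: [0.5, 0.2, 0.5]
width: 0.002
gripper_force: 0.0
```

```bash
cat >> h.py <<'E'
def wl(tag):
    st=get_state(); i=get_image("wrist"); cv2.imwrite(f"pics/{tag}.png",i[:,:,::-1])
    for c,w,r in blobs("wrist",st,i,50,800):
        print(np.round(r[0],1),np.round(r[1],1),round(r[2],1),np.round(cv2.boxPoints(r)).tolist())
    return st,i
E
python3 - <<'E'
from h import *
look("a2")
st,i=wl("wa2"); goal(st,(505,32),85,(-60,36))
E
```

```text
[503.    9.2] [108.2  51.1] 11.2 [[445.0, 24.0], [455.0, -26.0], [561.0, -5.0], [551.0, 45.0]]
[637.2 -12.1] [117.4  20.6] 89.7 [[627.0, -71.0], [647.0, -71.0], [648.0, 47.0], [627.0, 47.0]]
[486.3  51.6] [47.5 60.3] 80.6 [[453.0, 33.0], [512.0, 23.0], [520.0, 70.0], [460.0, 80.0]]
[601.9 133.3] [113.4 265.3] 28.9 [[488.0, 222.0], [616.0, -10.0], [716.0, 45.0], [587.0, 277.0]]
t 6.3833 pos [545.   99.2 141.3] goal [463.9 -24.6  49. ] d [-5.15 -2.94  3.67] yaw 86.4 turn wz 0.025 F [ 0.2 -0.5  0.1]
```

Call:
{"method": "jog_arm", "body": {"deltas": [{"dx": -0.86, "dy": -0.49, "dz": 0, "wx": 0, "wy": 0, "wz": 0}, {"dx": -0.86, "dy": -0.49, "dz": 0, "wx": 0, "wy": 0, "wz": 0}, {"dx": -0.86, "dy": -0.49, "dz": 0, "wx": 0, "wy": 0, "wz": 0}, {"dx": -0.86, "dy": -0.49, "dz": 0, "wx": 0, "wy": 0, "wz": 0}, {"dx": -0.86, "dy": -0.49, "dz": 0, "wx": 0, "wy": 0, "wz": 0}, {"dx": -0.86, "dy": -0.49, "dz": 0, "wx": 0, "wy": 0, "wz": 0}, {"dx": 0, "dy": 0, "dz": 0, "wx": 0, "wy": 0, "wz": 0}]}}

```text
t: 7.02
ee_pos: [460.2, -27.4, 137.7]
tool_rot: [0.73, 0.683, -0.001, -0.001]
contact_force: [0.4, 0.5, -0.0]
width: -0.003
gripper_force: 0.0
```

```bash
python3 - <<'E'
from h import *
st,i=wl("wa3"); goal(st,(505,32),85,(-60,36))
E
```

```text
[494.5  38.1] [ 96.4 114.2] 80.9 [[430.0, -1.0], [543.0, -19.0], [558.0, 77.0], [446.0, 95.0]]
[638.9  18.3] [ 23.5 179.1] 1.4 [[625.0, 108.0], [629.0, -71.0], [653.0, -71.0], [648.0, 108.0]]
t 7.0167 pos [460.2 -27.4 137.7] goal [463.9 -24.6  49. ] d [0.12 0.15 3.55] yaw 86.2 turn wz 0.022 F [ 0.4  0.5 -0. ]
```

View pics/wa3.png

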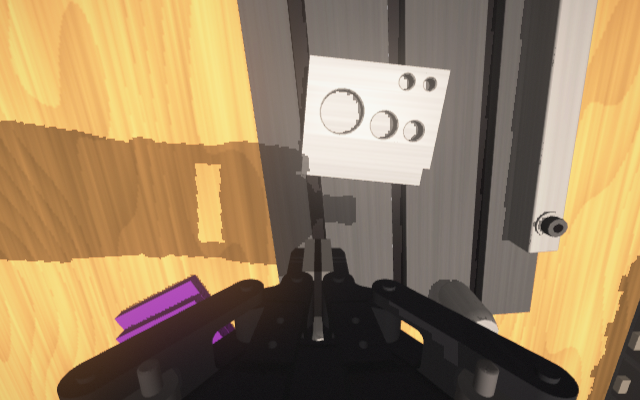

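The die lies at (302-450, 55-185). Its back top edge runs (310,55)-(450,70), and the front ledge edge runs (305,176)-(420,185). The small pockets are top right, and the fence runs at the right.

```bash
cat >> h.py <<'E'
def die(st,l,r):
    """die pose from the pixels of the back's top corners (+y end l, -y end r)"""
    p=ray("wrist",[l,r],50,st); d=p[0]-p[1]; psi=np.degrees(np.arctan2(d[1],d[0]))-90
    u=np.array([np.cos(np.radians(psi)),np.sin(np.radians(psi))]); c=p.mean(0)-42*u
    print("die",c.round(1),"psi",round(psi,1),"len",np.hypot(*d).round(1)); return c,psi
E
python3 - <<'E'
from h import *
st=get_state()
i=cv2.imread("pics/wa3.png")[:,:,::-1].copy()
for c,w,r in blobs("wrist",st,i,50,800): print(cv2.approxPolyDP(c,3,True)[:,0].tolist())
c,psi=die(st,(310,55),(450,70))
print(ray("wrist",[(305,176),(420,185)],38,st))
goal(st,c,psi,(-60,36))
E
```

```text
[[282, 83], [281, 113], [285, 120], [280, 121], [287, 125], [289, 147], [302, 150], [302, 173], [343, 178], [345, 190], [348, 179], [358, 179], [360, 186], [370, 182], [372, 188], [373, 181], [419, 185], [422, 170], [430, 167], [450, 69], [388, 62], [388, 54], [382, 55], [380, 61], [310, 54], [304, 117], [296, 116], [292, 89], [283, 89]]
[[596, 0], [560, 0], [529, 252], [557, 248], [559, 236], [542, 233], [538, 221], [547, 216], [562, 217]]
die [504.3  38.4] psi 80.6 len 96.2
[[453.00351191   2.83240234]
 [545.07186203 -10.72728828]]
t 7.0667 pos [461.4 -26.4 138. ] goal [458.9 -14.9  49. ] d [ 0.45 -0.12  3.56] yaw 86.2 turn wz 0.098 F [-0.3  0.5 -0.4]
```

Call:
{"method": "jog_arm", "body": {"deltas": [{"dx": 0.45, "dy": -0.12, "dz": 0.3, "wx": 0, "wy": 0, "wz": 0.098}, {"dx": 0, "dy": 0, "dz": 0.8, "wx": 0, "wy": 0, "wz": 0}, {"dx": 0, "dy": 0, "dz": 0.8, "wx": 0, "wy": 0, "wz": 0}, {"dx": 0, "dy": 0, "dz": 0.8, "wx": 0, "wy": 0, "wz": 0}, {"dx": 0, "dy": 0, "dz": 0.6, "wx": 0, "wy": 0, "wz": 0}, {"dx": 0, "dy": 0, "dz": 0.26, "wx": 0, "wy": 0, "wz": 0}, {"dx": 0, "dy": 0, "dz": 0, "wx": 0, "wy": 0, "wz": 0}, {"dx": 0.12, "dy": 0, "dz": 0, "wx": 0, "wy": 0, "wz": 0}, {"dx": 0.12, "dy": 0, "dz": 0, "wx": 0, "wy": 0, "wz": 0}]}}

```text
t: 7.82
ee_pos: [461.1, -8.1, 50.2]
tool_rot: [0.762, 0.647, -0.0, 0.0]
contact_force: [-3.1, -5.3, -3.5]
width: 0.001
gripper_force: 2.9
```

Call:
{"method": "jog_arm", "body": {"deltas": [{"dx": 0.13, "dy": -0.085, "dz": 0, "wx": 0, "wy": 0, "wz": 0.045}, {"dx": 0.13, "dy": -0.085, "dz": 0, "wx": 0, "wy": 0, "wz": 0.045}, {"dx": 0.13, "dy": -0.085, "dz": 0, "wx": 0, "wy": 0, "wz": 0.045}, {"dx": 0.13, "dy": -0.085, "dz": 0, "wx": 0, "wy": 0, "wz": 0.045}, {"dx": 0.13, "dy": -0.085, "dz": 0, "wx": 0, "wy": 0, "wz": 0.045}, {"dx": 0.13, "dy": -0.085, "dz": 0, "wx": 0, "wy": 0, "wz": 0.045}, {"dx": 0.13, "dy": -0.085, "dz": 0, "wx": 0, "wy": 0, "wz": 0.045}, {"dx": 0.13, "dy": -0.085, "dz": 0, "wx": 0, "wy": 0, "wz": 0.045}, {"dx": 0.13, "dy": -0.085, "dz": 0, "wx": 0, "wy": 0, "wz": 0.045}, {"dx": 0.13, "dy": -0.085, "dz": 0, "wx": 0, "wy": 0, "wz": 0.045}]}}

```text
t: 8.65
ee_pos: [452.5, 29.7, 50.3]
tool_rot: [0.888, 0.46, -0.001, -0.0]
contact_force: [-5.2, -3.4, -1.9]
width: -0.005
gripper_force: 2.9
```

```bash
python3 - <<'E'
from h import *
st=get_state(); print(st["ee_pos"],tyaw(st),st["contact_force"],st["moment"])
st,i=wl("b1")
for c,w,r in blobs("wrist",st,i,50,800): print(cv2.approxPolyDP(c,3,True)[:,0].tolist())
E
```

```text
[452.47175493  29.74199516  50.26338815] 54.77366423796186 [-5.21517504 -3.40405287 -1.93259559] [-0.63903886  0.86068554 -0.01259904]
[511.9  56.8] [79.3 97.3] 54.3 [[449.0, 53.0], [528.0, -4.0], [574.0, 61.0], [496.0, 117.0]]
[[281, 57], [286, 219], [319, 222], [342, 240], [424, 241], [473, 240], [477, 221], [493, 221], [523, 58]]
```

View pics/b1.png

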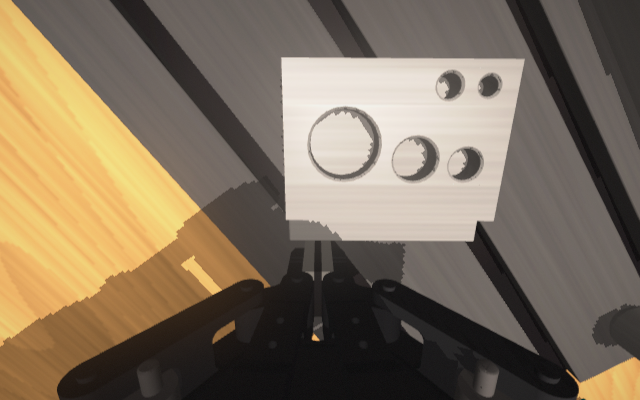

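The wrist view sees the whole die while pushing: back corners at (281,57) and (523,58), square to the tool, with the fingers at (318,245) near its +y end.

Call:
{"method": "jog_arm", "body": {"deltas": [{"dx": 0.13, "dy": -0.085, "dz": 0, "wx": 0, "wy": 0, "wz": 0.045}, {"dx": 0.13, "dy": -0.085, "dz": 0, "wx": 0, "wy": 0, "wz": 0.045}, {"dx": 0.13, "dy": -0.085, "dz": 0, "wx": 0, "wy": 0, "wz": 0.045}, {"dx": 0.13, "dy": -0.085, "dz": 0, "wx": 0, "wy": 0, "wz": 0.045}, {"dx": 0.13, "dy": -0.085, "dz": 0, "wx": 0, "wy": 0, "wz": 0.045}, {"dx": 0.13, "dy": -0.085, "dz": 0, "wx": 0, "wy": 0, "wz": 0.045}, {"dx": 0.13, "dy": -0.085, "dz": 0, "wx": 0, "wy": 0, "wz": 0.045}, {"dx": 0.13, "dy": -0.085, "dz": 0, "wx": 0, "wy": 0, "wz": 0.045}, {"dx": 0.13, "dy": -0.085, "dz": 0, "wx": 0, "wy": 0, "wz": 0.045}, {"dx": 0.13, "dy": -0.085, "dz": 0, "wx": 0, "wy": 0, "wz": 0.045}]}}

```text
t: 9.53
ee_pos: [461.5, 67.2, 50.2]
tool_rot: [0.968, 0.251, -0.001, -0.0]
contact_force: [-7.5, -1.7, 0.2]
width: 0.004
gripper_force: 3.4
```

```bash
cat >> h.py <<'E'
def dw(tag):
    st=get_state(); i=get_image("wrist"); cv2.imwrite(f"pics/{tag}.png",i[:,:,::-1])
    c=max((b[0] for b in blobs("wrist",st,i,50,800) if 150<b[0][:,0,0].mean()<560),key=cv2.contourArea)[:,0].astype(float)
    l=c[np.argmin(c@[1,1])]; r=c[np.argmin(c@[-1,1])]; print(l,r); p=die(st,l,r)
    f=np.array([625,48]); a=np.radians(1.5); d=p[0]-f
    print("in fence frame",np.round([d@[np.cos(a),np.sin(a)],d@[-np.sin(a),np.cos(a)]],1),"F",st["contact_force"].round(1))
    return st,p
E
python3 - <<'E'
from h import *
st,p=dw("b2"); goal(st,*p,(-53,36))
E
```

```text
[288.  55.] [529.  67.]
die [523.5  63.1] psi 26.4 len 96.5
in fence frame [-101.1   17.8] F [-7.5 -1.7  0.2]
t 9.5333 pos [461.5  67.2  50.2] goal [460.   71.8  49. ] d [ 0.04 -0.19  0.05] yaw 29.0 turn wz 0.047 F [-7.5 -1.7  0.2]
```

Call:
{"method": "jog_arm", "body": {"deltas": [{"dx": 0.12, "dy": -0.09, "dz": 0, "wx": 0, "wy": 0, "wz": 0.05}, {"dx": 0.12, "dy": -0.09, "dz": 0, "wx": 0, "wy": 0, "wz": 0.05}, {"dx": 0.12, "dy": -0.09, "dz": 0, "wx": 0, "wy": 0, "wz": 0.05}, {"dx": 0.12, "dy": -0.09, "dz": 0, "wx": 0, "wy": 0, "wz": 0.05}, {"dx": 0.12, "dy": -0.09, "dz": 0, "wx": 0, "wy": 0, "wz": 0.05}, {"dx": 0.12, "dy": -0.09, "dz": 0, "wx": 0, "wy": 0, "wz": 0.05}, {"dx": 0.12, "dy": -0.09, "dz": 0, "wx": 0, "wy": 0, "wz": 0.05}]}}

```text
t: 10.17
ee_pos: [475.6, 89.3, 50.2]
tool_rot: [0.997, 0.078, -0.001, -0.0]
contact_force: [-6.7, -0.4, 0.0]
width: 0.001
gripper_force: 3.0
```

```bash
python3 - <<'E'
from h import *
st,p=dw("b3"); goal(st,*p,(-53,36))
E
```

```text
[284.  56.] [527.  62.]
die [532.7  64.9] psi 7.6 len 96.9
in fence frame [-91.9  19.3] F [-6.7 -0.4  0. ]
t 10.1667 pos [475.6  89.3  50.2] goal [475.4  93.5  49. ] d [ 0.02 -0.17  0.05] yaw 9.0 turn wz 0.024 F [-6.7 -0.4  0. ]
```

Call:
{"method": "jog_arm", "body": {"deltas": [{"dx": 0.12, "dy": -0.08, "dz": 0, "wx": 0, "wy": 0, "wz": 0.05}, {"dx": 0.12, "dy": -0.08, "dz": 0, "wx": 0, "wy": 0, "wz": 0.05}, {"dx": 0.04, "dy": -0.04, "dz": 0, "wx": 0, "wy": 0, "wz": 0.03}, {"dx": -0.4, "dy": 0, "dz": 0, "wx": 0, "wy": 0, "wz": 0}, {"dx": -0.3, "dy": 0, "dz": -0.5, "wx": 0, "wy": 0, "wz": 0}, {"dx": 0, "dy": 0.5, "dz": -0.9, "wx": 0, "wy": 0, "wz": 0}, {"dx": 0, "dy": 0.5, "dz": -0.9, "wx": 0, "wy": 0, "wz": 0}, {"dx": 0, "dy": 0.4, "dz": -0.9, "wx": 0, "wy": 0, "wz": 0}, {"dx": 0, "dy": 0, "dz": -0.9, "wx": 0, "wy": 0, "wz": 0}, {"dx": 0, "dy": 0, "dz": -0.9, "wx": 0, "wy": 0, "wz": 0}, {"dx": 0, "dy": 0, "dz": 0, "wx": 0, "wy": 0, "wz": 0}, {"dx": 0, "dy": 0, "dz": 0, "wx": 0, "wy": 0, "wz": 0}]}}

```text
t: 11.22
ee_pos: [466.6, 59.4, 176.5]
tool_rot: [1.0, 0.015, 0.002, -0.0]
contact_force: [-0.0, -0.3, -0.3]
width: 0.003
gripper_force: 0.0
```

```bash
python3 - <<'E'
from h import *
st,p=dw("b4"); goal(st,*p,(-62,0))
i=cv2.imread("pics/b4.png")[:,:,::-1].copy()
for z in (50,52):
  for c,w,r in blobs("wrist",st,i,z,800): print(np.round(r[0],1),np.round(r[1],1),round(r[2],2),cv2.boxPoints(r).round(1).tolist())
E
```

```text
[256.  67.] [375.  68.]
die [536.1  64.6] psi 1.2 len 96.2
in fence frame [-88.5  18.9] F [-0.  -0.3 -0.3]
t 11.2167 pos [466.6  59.4 176.5] goal [474.1  63.3  49. ] d [ 0.28 -0.15  5.1 ] yaw 1.7 turn wz 0.009 F [-0.  -0.3 -0.3]
[538.3  61.6] [100.  106.1] 0.27 [[488.0, 114.4000015258789], [488.5, 8.300000190734863], [588.5, 8.800000190734863], [588.0, 114.9000015258789]]
[ 587. -145.] [25.3 26. ] 52.23 [[569.0, -147.0], [589.5, -163.0], [605.0, -143.0], [584.4000244140625, -127.0999984741211]]
[564.1 213.4] [85.6 28.7] 6.06 [[520.0, 223.1999969482422], [523.0, 194.60000610351562], [608.2000122070312, 203.6999969482422], [605.0999755859375, 232.1999969482422]]
[538.3  61.6] [ 99.2 105.3] 0.27 [[488.3999938964844, 114.0], [488.8999938964844, 8.699999809265137], [588.0999755859375, 9.199999809265137], [587.5999755859375, 114.5]]
[ 586.6 -143.4] [25.1 25.8] 52.23 [[568.7000122070312, -145.39999389648438], [589.0999755859375, -161.1999969482422], [604.5, -141.3000030517578], [584.0999755859375, -125.5]]
[563.9 212.2] [84.9 28.5] 6.06 [[520.0999755859375, 221.89999389648438], [523.0999755859375, 193.60000610351562], [607.5999755859375, 202.5], [604.5999755859375, 230.89999389648438]]
```

View pics/b4.png

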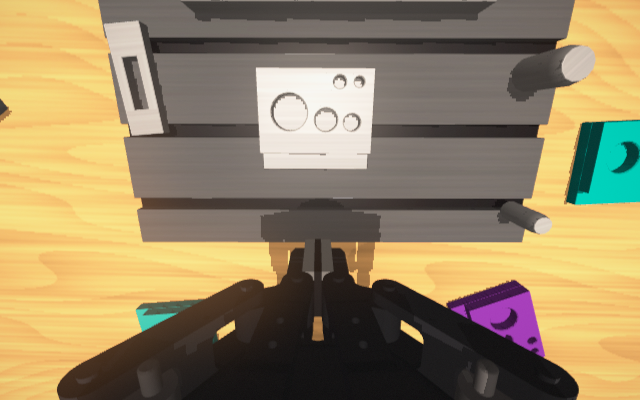

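The die is square at (256-375, 68-168), yaw about 1.2° against about 1.45° for the fence, with a 46 mm gap. I'll push it home with both fingertips spread, centred on the front.

Call:
{"method": "jog_arm", "body": {"deltas": [{"dx": 0.15, "dy": -0.08, "dz": 0.6, "wx": 0, "wy": 0, "wz": 0.004}, {"dx": 0.13, "dy": -0.07, "dz": 0.6, "wx": 0, "wy": 0, "wz": 0}, {"dx": 0, "dy": 0, "dz": 0.8, "wx": 0, "wy": 0, "wz": 0}, {"dx": 0, "dy": 0, "dz": 0.8, "wx": 0, "wy": 0, "wz": 0}, {"dx": 0, "dy": 0, "dz": 0.8, "wx": 0, "wy": 0, "wz": 0}, {"dx": 0, "dy": 0, "dz": 0.8, "wx": 0, "wy": 0, "wz": 0}, {"dx": 0, "dy": 0, "dz": 0.5, "wx": 0, "wy": 0, "wz": 0}, {"dx": 0, "dy": 0, "dz": 0.26, "wx": 0, "wy": 0, "wz": 0}, {"dx": 0, "dy": 0, "dz": 0, "wx": 0, "wy": 0, "wz": 0}], "gripper": 40}}

```text
t: 12.02
ee_pos: [471.9, 63.2, 44.2]
tool_rot: [1.0, 0.012, -0.002, 0.0]
contact_force: [0.2, -0.6, 0.6]
width: 0.47
gripper_force: 0.0
```

Call:
{"method": "jog_arm", "body": {"deltas": [{"dx": 0.12, "dy": 0, "dz": 0, "wx": 0, "wy": 0, "wz": 0}, {"dx": 0.12, "dy": 0, "dz": 0, "wx": 0, "wy": 0, "wz": 0}, {"dx": 0.12, "dy": 0, "dz": 0, "wx": 0, "wy": 0, "wz": 0}, {"dx": 0.12, "dy": 0, "dz": 0, "wx": 0, "wy": 0, "wz": 0}, {"dx": 0.12, "dy": 0, "dz": 0, "wx": 0, "wy": 0, "wz": 0}, {"dx": 0.12, "dy": 0, "dz": 0, "wx": 0, "wy": 0, "wz": 0}, {"dx": 0.12, "dy": 0, "dz": 0, "wx": 0, "wy": 0, "wz": 0}, {"dx": 0.12, "dy": 0, "dz": 0, "wx": 0, "wy": 0, "wz": 0}, {"dx": 0.12, "dy": 0, "dz": 0, "wx": 0, "wy": 0, "wz": 0}]}}

```text
t: 12.77
ee_pos: [498.3, 63.8, 46.2]
tool_rot: [1.0, 0.012, -0.002, 0.0]
contact_force: [-18.8, 0.1, 14.8]
width: 0.466
gripper_force: 9.5
```

```bash
python3 - <<'E'
from h import *
st,p=dw("c1"); goal(st,*p,(-53,0)); print(st["width"],st["moment"])
E
```

```text
[195.  55.] [447.  56.]
die [551.2  65. ] psi 1.1 len 96.5
in fence frame [-73.3  19. ] F [-18.8   0.1  14.8]
t 12.7667 pos [498.3  63.8  46.2] goal [498.2  64.   49. ] d [-0.   -0.01 -0.11] yaw 1.4 turn wz 0.005 F [-18.8   0.1  14.8]
0.46601197561266455 [-0.03253447  2.98094693  0.00335323]
```

The upward force shows the tips are brushing the plate. I'll back off, raise 4 mm and continue.

Call:
{"method": "jog_arm", "body": {"deltas": [{"dx": -0.16, "dy": 0, "dz": 0, "wx": 0, "wy": 0, "wz": 0}, {"dx": 0, "dy": 0, "dz": -0.2, "wx": 0, "wy": 0, "wz": 0}, {"dx": 0, "dy": 0, "dz": 0, "wx": 0, "wy": 0, "wz": 0}, {"dx": 0.12, "dy": 0, "dz": 0, "wx": 0, "wy": 0, "wz": 0}, {"dx": 0.12, "dy": 0, "dz": 0, "wx": 0, "wy": 0, "wz": 0}, {"dx": 0.12, "dy": 0, "dz": 0, "wx": 0, "wy": 0, "wz": 0}, {"dx": 0.12, "dy": 0, "dz": 0, "wx": 0, "wy": 0, "wz": 0}, {"dx": 0.12, "dy": 0, "dz": 0, "wx": 0, "wy": 0, "wz": 0}, {"dx": 0.12, "dy": 0, "dz": 0, "wx": 0, "wy": 0, "wz": 0}]}}

```text
t: 13.57
ee_pos: [512.3, 64.1, 50.8]
tool_rot: [1.0, 0.012, -0.003, 0.0]
contact_force: [-20.0, -0.4, 15.5]
width: 0.474
gripper_force: 9.9
```

```bash
python3 - <<'E'
from h import *
st,p=dw("c2"); goal(st,*p,(-53,0)); print(st["width"],st["moment"])
E
```

```text
[199.  58.] [442.  58.]
die [565.1  65.3] psi 1.3 len 96.7
in fence frame [-59.5  18.9] F [-20.   -0.4  15.5]
t 13.5667 pos [512.3  64.1  50.8] goal [512.1  64.1  49. ] d [-0.01 -0.    0.07] yaw 1.4 turn wz 0.001 F [-20.   -0.4  15.5]
0.47381487131779626 [-0.05187882  3.1044627  -0.00767696]
```

The downforce persists with the fingers spread; with them shut the pushes were clean (about 7 N, no vertical force). I'll back off, shut the fingers and go on centred.

Call:
{"method": "jog_arm", "body": {"deltas": [{"dx": -0.2, "dy": 0, "dz": 0, "wx": 0, "wy": 0, "wz": 0}, {"dx": -0.2, "dy": 0, "dz": 0, "wx": 0, "wy": 0, "wz": 0}, {"dx": 0, "dy": 0, "dz": 0, "wx": 0, "wy": 0, "wz": 0}, {"dx": 0, "dy": 0, "dz": 0, "wx": 0, "wy": 0, "wz": 0}, {"dx": 0, "dy": 0, "dz": 0, "wx": 0, "wy": 0, "wz": 0}, {"dx": 0, "dy": 0, "dz": 0, "wx": 0, "wy": 0, "wz": 0}], "gripper": 0}}

```text
t: 14.12
ee_pos: [504.1, 63.9, 50.9]
tool_rot: [1.0, 0.012, 0.0, -0.0]
contact_force: [-0.4, -0.4, -1.1]
width: 0.003
gripper_force: 0.0
```

```bash
python3 - <<'E'
from h import *
st,p=dw("c3"); goal(st,*p,(-53,0)); print(st["width"],st["moment"])
E
```

```text
[197.  33.] [444.  34.]
die [565.7  65.4] psi 1.1 len 96.7
in fence frame [-58.8  19. ] F [-0.4 -0.4 -1.1]
t 14.1167 pos [504.1  63.9  50.9] goal [512.7  64.5  49. ] d [ 0.35 -0.01  0.07] yaw 1.4 turn wz 0.005 F [-0.4 -0.4 -1.1]
0.003261863018142791 [ 0.0006563  -0.0447586  -0.01642173]
```

Call:
{"method": "jog_arm", "body": {"deltas": [{"dx": 0.1, "dy": 0, "dz": 0.04, "wx": 0, "wy": 0, "wz": 0}, {"dx": 0.1, "dy": 0, "dz": 0, "wx": 0, "wy": 0, "wz": 0}, {"dx": 0.1, "dy": 0, "dz": 0, "wx": 0, "wy": 0, "wz": 0}, {"dx": 0.06, "dy": 0, "dz": 0, "wx": 0, "wy": 0, "wz": 0}, {"dx": 0.06, "dy": 0, "dz": 0, "wx": 0, "wy": 0, "wz": 0}, {"dx": 0.06, "dy": 0, "dz": 0, "wx": 0, "wy": 0, "wz": 0}, {"dx": 0.06, "dy": 0, "dz": 0, "wx": 0, "wy": 0, "wz": 0}, {"dx": 0.06, "dy": 0, "dz": 0, "wx": 0, "wy": 0, "wz": 0}, {"dx": 0.06, "dy": 0, "dz": 0, "wx": 0, "wy": 0, "wz": 0}, {"dx": 0.06, "dy": 0, "dz": 0, "wx": 0, "wy": 0, "wz": 0}]}}

```text
t: 15.0
ee_pos: [520.0, 64.4, 49.6]
tool_rot: [1.0, 0.012, -0.003, 0.0]
contact_force: [-17.2, -0.1, 13.2]
width: 0.003
gripper_force: 9.2
```

```bash
python3 - <<'E'
from h import *
st,p=dw("c4"); goal(st,*p,(-53,0)); print(st["width"],st["moment"])
E
```

```text
[199.  57.] [444.  58.]
die [572.7  65.3] psi 1.1 len 96.5
in fence frame [-51.8  18.7] F [-17.2  -0.1  13.2]
t 15.0 pos [520.   64.4  49.6] goal [519.8  64.3  49. ] d [-0.01  0.    0.02] yaw 1.4 turn wz 0.005 F [-17.2  -0.1  13.2]
0.0027925582652561422 [-0.02094912  2.97671248 -0.02495336]
```

Call:
{"method": "jog_arm", "body": {"deltas": [{"dx": 0.04, "dy": 0, "dz": -0.02, "wx": 0, "wy": 0, "wz": 0}, {"dx": 0.04, "dy": 0, "dz": -0.02, "wx": 0, "wy": 0, "wz": 0}, {"dx": 0.04, "dy": 0, "dz": -0.02, "wx": 0, "wy": 0, "wz": 0}, {"dx": 0.04, "dy": 0, "dz": 0, "wx": 0, "wy": 0, "wz": 0}, {"dx": 0.04, "dy": 0, "dz": 0, "wx": 0, "wy": 0, "wz": 0}, {"dx": 0.04, "dy": 0, "dz": 0, "wx": 0, "wy": 0, "wz": 0}]}}

```text
t: 15.55
ee_pos: [526.4, 64.4, 50.1]
tool_rot: [1.0, 0.012, -0.002, 0.0]
contact_force: [-6.3, -0.5, -3.9]
width: -0.001
gripper_force: 3.5
```

```bash
python3 - <<'E'
from h import *
st,p=dw("c5"); print(st["ee_pos"],st["moment"])
E
```

```text
[199.  57.] [443.  58.]
die [579.3  65.6] psi 1.1 len 96.7
in fence frame [-45.3  18.8] F [-6.3 -0.5 -3.9]
[526.36635816  64.43861204  50.14581744] [-0.03072847  1.19171476 -0.00136235]
```

Call:
{"method": "jog_arm", "body": {"deltas": [{"dx": 0.02, "dy": 0, "dz": 0.01, "wx": 0, "wy": 0, "wz": 0}, {"dx": 0.02, "dy": 0, "dz": 0, "wx": 0, "wy": 0, "wz": 0}, {"dx": 0.02, "dy": 0, "dz": 0, "wx": 0, "wy": 0, "wz": 0}, {"dx": 0.02, "dy": 0, "dz": 0, "wx": 0, "wy": 0, "wz": 0}]}}

```text
t: 15.93
ee_pos: [528.3, 64.5, 49.9]
tool_rot: [1.0, 0.012, -0.002, 0.0]
contact_force: [-7.3, 0.3, -2.1]
width: 0.001
gripper_force: 3.8
```

Call:
{"method": "jog_arm", "body": {"deltas": [{"dx": 0.02, "dy": 0, "dz": 0, "wx": 0, "wy": 0, "wz": 0}, {"dx": 0.02, "dy": 0, "dz": 0, "wx": 0, "wy": 0, "wz": 0}]}}

```text
t: 16.1
ee_pos: [528.7, 64.5, 49.8]
tool_rot: [1.0, 0.012, -0.003, 0.0]
contact_force: [-14.8, -1.2, 2.4]
width: 0.002
gripper_force: 7.6
```

Call:
{"method": "jog_arm", "body": {"deltas": [{"dx": 0.02, "dy": 0, "dz": 0, "wx": 0, "wy": 0, "wz": 0}, {"dx": 0, "dy": 0, "dz": 0, "wx": 0, "wy": 0, "wz": 0}]}}

```text
t: 16.27
ee_pos: [528.8, 64.5, 49.8]
tool_rot: [1.0, 0.012, -0.004, 0.0]
contact_force: [-16.0, -1.2, 3.2]
width: 0.005
gripper_force: 8.1
```

Call:
{"method": "jog_arm", "body": {"deltas": [{"dx": 0.02, "dy": 0, "dz": 0, "wx": 0, "wy": 0, "wz": 0}, {"dx": 0, "dy": 0, "dz": 0, "wx": 0, "wy": 0, "wz": 0}]}}

```text
t: 16.43
ee_pos: [528.9, 64.5, 49.8]
tool_rot: [1.0, 0.012, -0.004, 0.0]
contact_force: [-20.4, -1.1, 6.1]
width: -0.0
gripper_force: 10.0
```

```bash
python3 - <<'E'
from h import *
st,p=dw("c6"); print(st["ee_pos"],st["moment"],st["q"][5])
E
```

```text
[40.  0.] [620.   0.]
die [601.2  62.7] psi 1.3 len 216.8
in fence frame [-23.4  15.3] F [-20.4  -1.1   6.1]
[528.88560135  64.47678369  49.77870903] [-0.23465616  3.34342673 -0.01981681] 1.5993785174893598
```

The die is in contact with the fence; position stalls as the force rises. To make sure both ends are seated I'll press lightly near each end of the front.

Call:
{"method": "jog_arm", "body": {"deltas": [{"dx": -0.12, "dy": 0, "dz": 0, "wx": 0, "wy": 0, "wz": 0}, {"dx": -0.2, "dy": 0, "dz": 0, "wx": 0, "wy": 0, "wz": 0}, {"dx": 0, "dy": -0.6, "dz": 0, "wx": 0, "wy": 0, "wz": 0}, {"dx": 0, "dy": -0.6, "dz": 0, "wx": 0, "wy": 0, "wz": 0}, {"dx": 0.1, "dy": 0, "dz": 0, "wx": 0, "wy": 0, "wz": 0}, {"dx": 0.06, "dy": 0, "dz": 0, "wx": 0, "wy": 0, "wz": 0}, {"dx": 0.04, "dy": 0, "dz": 0, "wx": 0, "wy": 0, "wz": 0}, {"dx": 0, "dy": 0, "dz": 0, "wx": 0, "wy": 0, "wz": 0}]}}

```text
t: 17.15
ee_pos: [527.9, 94.0, 50.9]
tool_rot: [1.0, 0.012, -0.0, -0.0]
contact_force: [-2.9, 2.5, 1.7]
width: -0.001
gripper_force: 1.3
```

Call:
{"method": "jog_arm", "body": {"deltas": [{"dx": 0.03, "dy": 0, "dz": 0, "wx": 0, "wy": 0, "wz": 0}, {"dx": 0.03, "dy": 0, "dz": 0, "wx": 0, "wy": 0, "wz": 0}, {"dx": 0, "dy": 0, "dz": 0, "wx": 0, "wy": 0, "wz": 0}]}}

```text
t: 17.4
ee_pos: [528.2, 94.1, 50.8]
tool_rot: [1.0, 0.012, -0.002, 0.0]
contact_force: [-14.7, 1.7, 8.6]
width: -0.0
gripper_force: 6.9
```

Call:
{"method": "jog_arm", "body": {"deltas": [{"dx": -0.12, "dy": 0, "dz": 0, "wx": 0, "wy": 0, "wz": 0}, {"dx": -0.2, "dy": 0, "dz": 0, "wx": 0, "wy": 0, "wz": 0}, {"dx": 0, "dy": 0.6, "dz": 0, "wx": 0, "wy": 0, "wz": 0}, {"dx": 0, "dy": 0.6, "dz": 0, "wx": 0, "wy": 0, "wz": 0}, {"dx": 0, "dy": 0.6, "dz": 0, "wx": 0, "wy": 0, "wz": 0}, {"dx": 0, "dy": 0.6, "dz": 0, "wx": 0, "wy": 0, "wz": 0}, {"dx": 0.1, "dy": 0, "dz": 0, "wx": 0, "wy": 0, "wz": 0}, {"dx": 0.06, "dy": 0, "dz": 0, "wx": 0, "wy": 0, "wz": 0}, {"dx": 0.04, "dy": 0, "dz": 0, "wx": 0, "wy": 0, "wz": 0}, {"dx": 0, "dy": 0, "dz": 0, "wx": 0, "wy": 0, "wz": 0}]}}

```text
t: 18.23
ee_pos: [528.2, 35.0, 51.0]
tool_rot: [1.0, 0.012, 0.0, -0.0]
contact_force: [-0.3, -0.1, -0.4]
width: 0.002
gripper_force: 0.0
```

Call:
{"method": "jog_arm", "body": {"deltas": [{"dx": 0.03, "dy": 0, "dz": 0, "wx": 0, "wy": 0, "wz": 0}, {"dx": 0.03, "dy": 0, "dz": 0, "wx": 0, "wy": 0, "wz": 0}, {"dx": 0, "dy": 0, "dz": 0, "wx": 0, "wy": 0, "wz": 0}]}}

```text
t: 18.48
ee_pos: [529.1, 34.9, 50.9]
tool_rot: [1.0, 0.012, -0.001, -0.0]
contact_force: [-3.4, 1.4, 1.8]
width: 0.002
gripper_force: 1.9
```

Call:
{"method": "jog_arm", "body": {"deltas": [{"dx": 0.03, "dy": 0, "dz": 0, "wx": 0, "wy": 0, "wz": 0}, {"dx": 0.03, "dy": 0, "dz": 0, "wx": 0, "wy": 0, "wz": 0}, {"dx": 0, "dy": 0, "dz": 0, "wx": 0, "wy": 0, "wz": 0}]}}

```text
t: 18.73
ee_pos: [529.8, 34.6, 50.8]
tool_rot: [1.0, 0.012, -0.002, 0.0]
contact_force: [-11.8, -0.1, 6.8]
width: 0.0
gripper_force: 5.7
```

Call:
{"method": "jog_arm", "body": {"deltas": [{"dx": 0.03, "dy": 0, "dz": 0, "wx": 0, "wy": 0, "wz": 0}, {"dx": 0.02, "dy": 0, "dz": 0, "wx": 0, "wy": 0, "wz": 0}, {"dx": 0, "dy": 0, "dz": 0, "wx": 0, "wy": 0, "wz": 0}]}}

```text
t: 18.98
ee_pos: [530.0, 34.7, 50.7]
tool_rot: [1.0, 0.012, -0.003, 0.0]
contact_force: [-21.0, -1.1, 12.9]
width: 0.0
gripper_force: 10.2
```

Seated. I'll retract and check.

Call:
{"method": "jog_arm", "body": {"deltas": [{"dx": -0.1, "dy": 0, "dz": 0, "wx": 0, "wy": 0, "wz": 0}, {"dx": -0.4, "dy": 0, "dz": 0, "wx": 0, "wy": 0, "wz": 0}, {"dx": -0.5, "dy": 0, "dz": 0, "wx": 0, "wy": 0, "wz": 0}, {"dx": 0, "dy": 0, "dz": -0.9, "wx": 0, "wy": 0, "wz": 0}, {"dx": 0, "dy": 0, "dz": -0.9, "wx": 0, "wy": 0, "wz": 0}, {"dx": 0, "dy": 0, "dz": -0.9, "wx": 0, "wy": 0, "wz": 0}, {"dx": 0, "dy": -0.6, "dz": -0.9, "wx": 0, "wy": 0, "wz": 0}, {"dx": 0, "dy": -0.6, "dz": -0.9, "wx": 0, "wy": 0, "wz": 0}, {"dx": 0, "dy": 0, "dz": -0.9, "wx": 0, "wy": 0, "wz": 0}, {"dx": 0, "dy": 0, "dz": 0, "wx": 0, "wy": 0, "wz": 0}, {"dx": 0, "dy": 0, "dz": 0, "wx": 0, "wy": 0, "wz": 0}]}}

```text
t: 19.9
ee_pos: [507.0, 64.2, 186.9]
tool_rot: [1.0, 0.012, 0.001, -0.0]
contact_force: [-0.3, -0.7, -1.0]
width: 0.003
gripper_force: 0.0
```

```bash
python3 - <<'E'
from h import *
st=get_state(); i=get_image("wrist"); print(st["t"],st["ee_pos"],st["contact_force"])
cv2.imwrite("pics/end.png",cv2.resize(i[:200,160:480,::-1],None,fx=2.5,fy=2.5,interpolation=cv2.INTER_CUBIC))
E
```

```text
19.9 [507.00756509  64.16351913 186.94386204] [-0.31458411 -0.73019806 -0.98246921]
```

View pics/end.png

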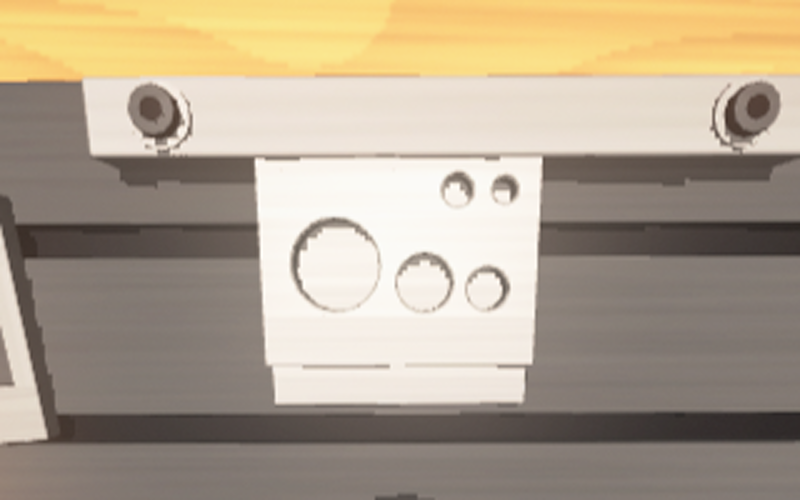

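The die's back edge (257-543, 157) lies along the fence's face with no visible gap. The small pockets are at the back, and the step faces the robot. Handing in.

```bash
python3 -c "
from bench import *
print(close_job())"
```

```text
the job is handed in; nothing more can be done
None
```

The die block has been walked round about 125° and eased home with its back along the fence: no gap shows in the last picture, and both ends were pressed until they stopped. The robot is clear, and the job was handed in at about 20 s.

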